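# Lock the cam-arm cap onto the buffer tank's port

## Robot

A 7-joint arm with a two-finger parallel gripper is mounted at the origin on the work surface. World frame = base frame: x ahead of the robot, y to its left, z up, the work surface at z = 0. Lengths are in m, angles in rad, forces in N, time in s.
With the tool pointing down it reaches from about 0.425 to 0.875 m from the base axis. Payload 4.7 kg.
Tool frame: the origin (TCP) lies on the centre line of the jaws, within the pads' length; the fingertips stand 19 mm ahead of it and the grasp point (between the pads) is the TCP; x points along the fingers, z is the direction in which the jaws open and shut, and the axes are right-handed (so a half turn about x gives the same grasp; the last joint's range is limited). The gripper opens to 87 mm and grips with 3 to 60 N. Pads are 19 mm wide; open, the fingers measure 117 mm over their backs; the gripper's body (75 mm by 190 mm) begins 51 mm behind the grasp point.
Start: joints at [1.139, 0.321, -0.07, 1.45, 0.023, 1.371, -0.057], TCP at [0.28, -0.587, 0.242] pointing down, gripper open.
Joint ranges: [-2.86, 2.86], [-0.3, 2.09], [-1.38, 1.24], [0.06, 2.45], [-1.56, 4.7], [0.09, 2.05], [-2.69, 2.69]. Speed limits (rad/s): [2.57, 2.57, 3.14, 3.14, 3.14, 3.14, 3.14].

## Interface

Orientations are given as a rotation vector (axis times angle).
In Python, from bench import get_state, get_image, camera_info, close_job gives the robot as it stands.
- The arm moves only by the tool jog_arm, never from a script. Its argument "targets" is a list of rows, each a list of 7 numbers: the turn, a rotation vector about the tool's x, y, z in degrees, then the shift along the tool's x, y, z in cm, then the finger opening in cm, from 0 to 8.7. In form: [[wx, wy, wz, tx, ty, tz, jaw], ...]. A call has 1 to 10 rows; each row shifts and turns the commanded pose from where the row before left it, along the tool's axes as they then stand; what a row does not reach is not made up. A row lasts 1/8 s, in which the tool goes at most 62.5 mm and 10.7 degrees, less where a joint would pass 70% of its speed; a pose out of reach is approached as far as the arm can. A call is refused whole if a number of a shift passes 6.25 or a number of a turn 10.7, either way. A call with a gripper value outside its range is refused whole. The fingers move at their own pace and stop on an object; "squeeze" is the grip in N (left out, the last holds). Time passes only in rows, so rows that do not move let the fingers close. It gives the time, the measured TCP pose, the force and the opening at its end, in the units of the state.
- get_state(): the state, without advancing time (a new reading comes with each control period).
- get_image(name): name is "scene" or "top"; returns (picture, depth): 400x640x3 uint8, red, green, blue; 400x640 float32, m along the optical axis (not along the pixel's ray), 0 where there is no reading.
- camera_info(name): a dict with "intrinsics" (3x3 intrinsics, pixels), "world_from_camera" (4x4, takes a point from camera to world coordinates). Camera axes: x right, y up, looking along -z (the intrinsics and any distortion apply to the point x, -y, -z); pixel columns grow to the right and rows downward; lengths in m; the calibration is good to about 2 mm. A picture is of the moment at which its call begins. camera_info takes no time and is no camera call.
- close_job(): hands the job in, once; it reports no verdict.
The state is a dict: "time": time; "joint_positions": joint angles; "qd": joint speeds; "joint_torque": joint torques, N m; "position": TCP position; "tool_rot": TCP orientation; "ft_force": force on the tool from outside, world axes, zero at the start; "torque": the same for the moment, N m; "grip_width": opening from 0.0 (shut) to 1.0 (fully open).
Only numpy, scipy, OpenCV 4.12 (cv2) and the standard library are available. Lean on these libraries where they do the work, as an engineer would, in place of code of your own. Each camera call takes 0.05 s, during which the arm holds its last target.

## Task

Close the buffer tank on the lab bench: take the cam-lock coupling, push it straight down onto the tank's upright grooved adaptor until it sits fully home with its cam arms still up, then swing one cam arm fully down to its stop and after it the other, and let go. Work gently by feel, easing off as soon as each stop is felt so that the fitting never carries more than 60 N, and leave the other things on the bench where they are.

Things in the scene. Friction and masses are not known exactly. Their poses are not given: they have to be found in the camera images.
- coupling_grip (a point): Centre of the grey grip block on top of the coupling: 40 mm along the coupling's x, 34 mm along its y (flat faces, grasp across y), 33 mm tall; below it the cup's flat shoulder. This point is 71.5 mm above the coupling's mouth, 25.5 mm above its socket's ceiling. z points up along the axis; the orange arm is on its +x side, the blue arm on its -x side.
- coupling_seat (a point): Centre of the flat ceiling inside the coupling's socket, 46 mm above its mouth, same axes as coupling_grip. When fully home it coincides with adaptor_top.
- coupling: The loose coupling: an aluminium cap standing upright on its open mouth, about 0.3 kg, 88 mm tall with the grip block; a round cup of 54 mm outside and 42 mm inside diameter, 56 mm tall, socket 46 mm deep, with two hinged cam arms. Origin at the centre of its mouth, axes as coupling_grip.
- tank: White bench tank, blue lid, 210 x 240 mm, lid top 100 mm above the bench, fixed; origin under its centre. In the middle of the lid stands the aluminium adaptor: a post of 40 mm diameter, its top edge bevelled over 4 mm to 34 mm diameter, with a groove for the cam noses from 16 mm below its top. The coupling may sit at any turn about the axis.
- adaptor_top (a point): Centre of the adaptor's top rim, 186 mm above the bench, on the upright axis. z up.
- poppet (a joint): Black rubber plug in the adaptor's bore, 22 mm diameter: m pushed in. At 0 it stands 12 mm proud of the rim, at 0.012 it is level with it. It slides stiffly (about 18 N) and stays where pushed; the coupling's weight alone does not push it in. When the socket's ceiling meets the rim the coupling stops hard.
- cam_a (a joint): Orange cam arm: bar 12 mm wide, 6 mm thick, end 62 mm from its pin, which is 30 mm out on the coupling's +x side, 26 mm above the mouth. rad: 0 = up, open, pointing outward 50 degrees above level; grows as it swings down; 1.83 = at its stop, 55 degrees below level. Stiff (about 3 N at 40 mm from the pin), stays where left. Goes fully down only when the coupling is pushed on.
- cam_b (a joint): Blue cam arm, the same as the orange one but on the coupling's -x side. Contact forces between coupling and fitting are added up and the arms lever on it: an arm leaned on with 10 N at its stop can load the fitting with about 50 N, so ease off once the stop is felt.
- cam_a_tip (a point): Outer end of the orange arm, middle of the bar.
- cam_b_tip (a point): Outer end of the blue arm, middle of the bar.
- jar: Bystander: white jar, 68 mm diameter, 85 mm tall; origin under its centre.
- flask: Bystander: amber conical flask, 90 mm wide, 145 mm tall; origin under its centre.
- tape: Bystander: black tape roll, 64 mm diameter, 19 mm tall.
- gasket: Bystander: red spare gasket ring, 48 mm diameter, 6 mm tall.
- driver: Bystander: orange-handled screwdriver lying on the bench.
- spool: Bystander: white spool, 50 mm diameter, 36 mm tall.
- carton: Bystander: small cardboard carton, 70 x 100 x 45 mm.
Mind the look-alikes: they are no part of the job. Of the things that look like the coupling, the largest one is meant.

How it is judged:
By the outcome, as a careful person would: the job done as asked, in the order asked, and still so for the second after the job is handed in, with the robot touching nothing.
It also fails if it takes over 69 s, if anything falls off the work surface, if the arm or the gripper's body presses on something with over 40 N, if the wrist force passes 120 N, or if a joint passes its speed limit or range.

## Working session

There is one attempt and no reset: what is moved stays moved. The work goes in short steps, Python scripts to look and compute and a tool call to move; the robot and the scene stay as the last step left them, time stands still between calls to the robot, and variables do not carry over. Pictures are saved under pics/ and viewed, and the job is handed in when it is done.

Besides the shell and the picture viewer there is one more tool, called after "Emit:" as name(argument=value, ...), one argument or row to a line, values as JSON. jog_arm: Moves the arm, as the interface text tells. Its arguments: {"type":"object","properties":{"targets":{"type":"array"},"squeeze":{"type":"number"}},"required":["targets"]}

```bash
mkdir -p pics; ls; cat > h.py <<'E'
import numpy as np, cv2
from bench import *
from scipy.spatial.transform import Rotation as R
def snap(n,fn):
    im,d=get_image(n); cv2.imwrite(f'pics/{fn}.png',im[:,:,::-1]); np.savez(f'pics/{fn}.npz',im=im,d=d); return im,d
def pts(n,d):
    c=camera_info(n);K=np.array(c['intrinsics']);T=np.array(c['world_from_camera'])
    v,u=np.mgrid[0:d.shape[0],0:d.shape[1]]
    x=(u-K[0,2])/K[0,0]*d; y=(v-K[1,2])/K[1,1]*d
    P=np.stack([x,-y,-d],-1); return P@T[:3,:3].T+T[:3,3]
E
python3 - <<'E'
from h import *
for n in('scene','top'):
    snap(n,n+'0'); print(camera_info(n))
print(get_state())
E
```

```text
pics
{'intrinsics': array([[396.08554476,   0.        , 316.45396921],
       [  0.        , 396.08554476, 195.1736622 ],
       [  0.        ,   0.        ,   1.        ]]), 'world_from_camera': array([[-0.54795484, -0.55773136,  0.62344304,  1.23132478],
       [ 0.83631572, -0.34928294,  0.42258424,  0.45077918],
       [-0.01793047,  0.7529523 ,  0.65783078,  0.85375913],
       [ 0.        ,  0.        ,  0.        ,  1.        ]])}
{'intrinsics': array([[429.75473759,   0.        , 322.54917262],
       [  0.        , 429.75473759, 198.66555828],
       [  0.        ,   0.        ,   1.        ]]), 'world_from_camera': array([[-0.02389255,  0.98245496, -0.18496326,  0.36845935],
       [-0.99954522, -0.02688106, -0.0136662 ,  0.00923638],
       [-0.01839843,  0.18455262,  0.98265041,  1.12013697],
       [ 0.        ,  0.        ,  0.        ,  1.        ]])}
{'time': 0.1, 'joint_positions': array([ 1.13909456,  0.32176277, -0.07007935,  1.45153447,  0.02259643,
        1.37084819, -0.05686713]), 'qd': array([-9.76950458e-04, -1.48289006e-03, -6.27103906e-04, -1.10764068e-03,
        3.92380210e-04, -5.32936542e-05, -3.34322785e-04]), 'joint_torque': array([-5.11135604e-04, -4.92571521e+01, -4.05973373e-01, -3.13399422e+01,
       -6.41422276e-02,  3.95229785e-02,  5.65206028e-05]), 'position': array([ 0.2800195 , -0.58606771,  0.24057112]), 'tool_rot': array([ 0.87573044,  1.38931877, -0.87431643]), 'ft_force': array([-0.07981144,  0.41302574, -0.07004376]), 'torque': array([ 0.01206925, -0.0654355 , -0.04191704]), 'grip_width': 1.0004640605286836}
```

View pics/scene0.png

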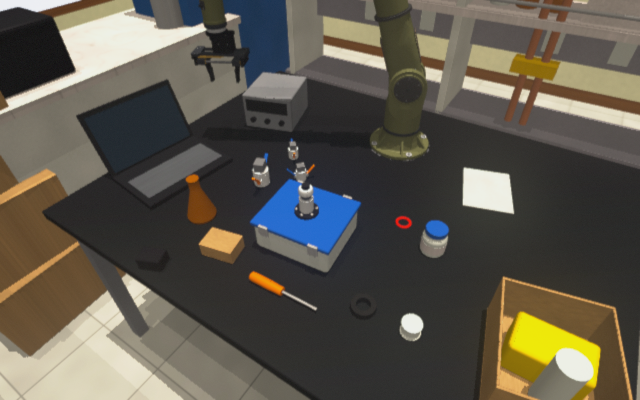

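View pics/top0.png

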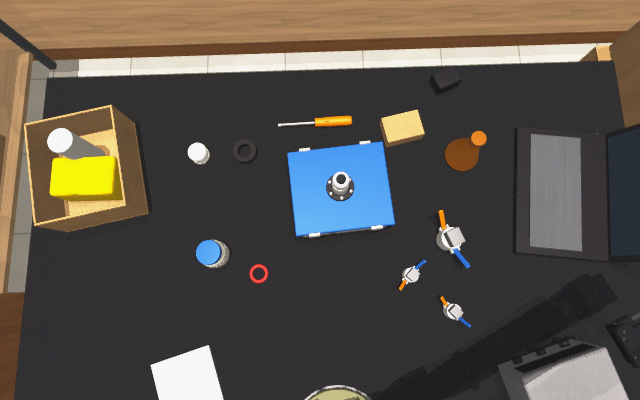

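Three coupling look-alikes in the top view: (450,238), (411,274) and (453,312). The first looks the largest. I'll enlarge it and measure its size.

```bash
python3 - <<'E'
from h import *
a=np.load('pics/top0.npz');im,d=a['im'],a['d'];P=pts('top',d)
c=cv2.resize(im[200:330,380:500],None,fx=4,fy=4,interpolation=cv2.INTER_CUBIC)
b=np.load('pics/scene0.npz')['im'];c2=cv2.resize(b[130:225,240:330],None,fx=3,fy=3,interpolation=cv2.INTER_CUBIC)
o=np.zeros((520,760,3),np.uint8);o[:c.shape[0],:480]=c;o[:c2.shape[0],485:485+c2.shape[1]]=c2
cv2.imwrite('pics/crop1.png',o[:,:,::-1])
hsv=cv2.cvtColor(im,cv2.COLOR_RGB2HSV)
for (u,v) in((450,238),(411,274),(453,312)):
    s=np.s_[v-38:v+38,u-35:u+35];p=P[s].reshape(-1,3);h=hsv[s].reshape(-1,3).astype(int)
    ok=(p[:,2]>.01)
    print(u,v,'zmax',np.percentile(p[ok,2],[90,98,100]).round(4))
    top=p[p[:,2]>.080]; print(' top',len(top),top.mean(0).round(4) if len(top) else '')
s=np.s_[200:275,420:480]
for nm,m in(('or',(hsv[...,0]<18)&(hsv[...,1]>150)&(hsv[...,2]>100)),('bl',(abs(hsv[...,0].astype(int)-110)<12)&(hsv[...,1]>150))):
    mm=np.zeros_like(m);mm[s]=m[s];p=P[mm];print(nm,len(p));i=np.argsort(p[:,2]);print(p[i][::6].round(4))
# adaptor
s=np.s_[165:210,320:365];p=P[s].reshape(-1,3);
for lo,hi in((.192,.21),(.180,.19),(.095,.105)):
    q=p[(p[:,2]>lo)&(p[:,2]<hi)];print(lo,len(q),q.mean(0).round(4),q.min(0).round(4),q.max(0).round(4))
E
```

```text
450 238 zmax [0.0885 1.1201 1.1201]
 top 272 [ 0.4538 -0.2625  0.1856]
411 274 zmax [0.0605 1.1201 1.1201]
 top 18 [0.3685 0.0092 1.1201]
453 312 zmax [0.0615 1.1201 1.1201]
 top 25 [0.3685 0.0092 1.1201]
or 56
[[ 0.541  -0.2808 -0.0024]
 [ 0.4895 -0.2843  0.0297]
 [ 0.4942 -0.273   0.0356]
 [ 0.4964 -0.2778  0.0373]
 [ 0.5008 -0.2714  0.0439]
 [ 0.508  -0.2687  0.047 ]
 [ 0.5122 -0.2751  0.0525]
 [ 0.5114 -0.2685  0.0589]
 [ 0.5226 -0.2721  0.0674]
 [ 0.5249 -0.2618  0.07  ]]
bl 140
[[ 0.4042 -0.2324 -0.0033]
 [ 0.3912 -0.3429  0.0009]
 [ 0.3959 -0.2147  0.0307]
 [ 0.4306 -0.3114  0.0329]
 [ 0.4032 -0.2143  0.035 ]
 [ 0.4281 -0.3026  0.0366]
 [ 0.4006 -0.2162  0.037 ]
 [ 0.4255 -0.3044  0.0383]
 [ 0.4252 -0.3111  0.0407]
 [ 0.4078 -0.2155  0.0428]
 [ 0.4027 -0.22    0.0432]
 [ 0.4028 -0.2171  0.0451]
 [ 0.4076 -0.2171  0.0467]
 [ 0.41   -0.217   0.0479]
 [ 0.4125 -0.3101  0.0489]
 [ 0.4098 -0.2188  0.051 ]
 [ 0.4025 -0.3128  0.0536]
 [ 0.4095 -0.3203  0.0549]
 [ 0.4021 -0.3214  0.0572]
 [ 0.4045 -0.3212  0.0586]
 [ 0.3975 -0.313   0.0595]
 [ 0.39   -0.321   0.0629]
 [ 0.3924 -0.3184  0.0643]
 [ 0.3947 -0.3181  0.0659]]
0.192 79 [ 0.5873 -0.0188  0.197 ] [ 0.5771 -0.0287  0.1921] [ 0.5989 -0.0086  0.2012]
0.18 158 [ 0.5863 -0.0186  0.1849] [ 0.5694 -0.038   0.1802] [6.074e-01 2.000e-04 1.890e-01]
0.095 1367 [ 0.5869 -0.027   0.0996] [ 0.532  -0.0799  0.0951] [0.6456 0.0302 0.1049]
```

View pics/crop1.png

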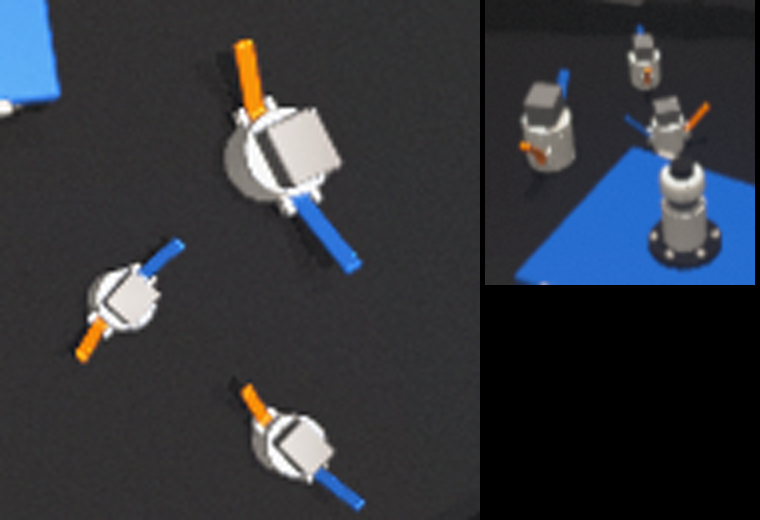

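```bash
cat > m.py <<'E'
from h import *
def arms(n,im,d,box):
    P=pts(n,d);hsv=cv2.cvtColor(im,cv2.COLOR_RGB2HSV).astype(int);r={}
    inb=(P[...,0]>box[0])&(P[...,0]<box[1])&(P[...,1]>box[2])&(P[...,1]<box[3])&(P[...,2]>box[4])&(P[...,2]<box[5])
    r['or']=P[inb&(hsv[...,0]<18)&(hsv[...,1]>140)&(hsv[...,2]>80)]
    r['bl']=P[inb&(abs(hsv[...,0]-110)<14)&(hsv[...,1]>140)]
    r['grey']=P[inb&(hsv[...,1]<60)]
    return r
E
python3 - <<'E'
from m import *
for n in('top','scene'):
    a=np.load(f'pics/{n}0.npz')
    r=arms(n,a['im'],a['d'],(.36,.56,-.36,-.235,.015,.10))
    g=r['grey'];t=g[g[:,2]>.083]
    print(n,'top n',len(t),t.mean(0).round(4),'med z',np.median(t[:,2]).round(4))
    (c,sz,ang)=cv2.minAreaRect((t[:,:2]*1000).astype(np.float32));print(' rect',np.round(c,1),np.round(sz,1),round(ang,1))
    sh=g[(g[:,2]>.05)&(g[:,2]<.06)]
    if len(sh)>5: print(' shoulder',len(sh),cv2.minEnclosingCircle((sh[:,:2]*1000).astype(np.float32)))
    for k in('or','bl'):
        p=r[k]; f=p[p[:,2]>.055]
        print(' ',k,len(p),'upper mean',f.mean(0).round(4) if len(f) else '', 'all mean',p.mean(0).round(4),'zmax',p[:,2].max().round(4))
    o,b=r['or'].mean(0),r['bl'].mean(0);print(' yaw',np.degrees(np.arctan2(*(o-b)[[1,0]])).round(1))
    # tank lid and adaptor
    P=pts(n,a['d']);p=P.reshape(-1,3);p=p[(abs(p[:,0]-.587)<.04)&(abs(p[:,1]+.019)<.04)]
    for lo,hi in((.19,.205),(.181,.189),(.16,.18),(.11,.15)):
        q=p[(p[:,2]>lo)&(p[:,2]<hi)]
        if len(q)>5: print(' ad',lo,len(q),q.mean(0).round(4),[np.round(x,1) for x in cv2.minEnclosingCircle((q[:,:2]*1000).astype(np.float32))],'zmed',np.median(q[:,2]).round(4))
E
```

```text
top top n 233 [ 0.463  -0.2917  0.0872] med z 0.0872
 rect [ 463.2 -292.1] [39.9 34.1] 22.8
 shoulder 113 ((463.16864013671875, -292.1351623535156), 26.54094123840332)
  or 53 upper mean [ 0.5193 -0.2662  0.0633] all mean [ 0.5074 -0.2723  0.0497] zmax 0.0706
  bl 108 upper mean [ 0.3981 -0.3195  0.0609] all mean [ 0.4125 -0.3132  0.0485] zmax 0.067
 yaw 23.3
 ad 0.19 80 [ 0.5875 -0.019   0.1969] [array([589.4, -19.9]), np.float64(12.5)] zmed 0.1968
 ad 0.181 154 [ 0.5865 -0.0186  0.185 ] [array([588.1, -19. ]), np.float64(19.9)] zmed 0.185
 ad 0.16 23 [ 0.5749 -0.0172  0.1765] [array([588.3, -18.7]), np.float64(20.1)] zmed 0.1783
 ad 0.11 181 [ 0.5754 -0.0173  0.1177] [array([586.9, -18.4]), np.float64(33.0)] zmed 0.1123
scene top n 83 [ 0.4678 -0.2906  0.0877] med z 0.0881
 rect [ 465.4 -291.2] [41.9 32.8] 21.9
 shoulder 65 ((467.1458740234375, -291.0289001464844), 26.423683166503906)
  or 20 upper mean [ 0.5269 -0.2645  0.068 ] all mean [ 0.514  -0.2708  0.0523] zmax 0.0733
  bl 22 upper mean [ 0.4009 -0.3192  0.0598] all mean [ 0.4026 -0.3177  0.0581] zmax 0.066
 yaw 22.9
 ad 0.19 54 [ 0.5917 -0.0173  0.1963] [array([589.5, -19.5]), np.float64(12.9)] zmed 0.1969
 ad 0.181 81 [ 0.5972 -0.0144  0.1853] [array([592.7, -18.8]), np.float64(19.7)] zmed 0.1856
 ad 0.16 51 [ 0.6019 -0.0107  0.1732] [array([596.8, -15.4]), np.float64(18.6)] zmed 0.1742
 ad 0.11 262 [ 0.6005 -0.0111  0.1232] [array([592.4, -17.7]), np.float64(33.5)] zmed 0.1173
```

```bash
cat > mv.py <<'E'
from h import *
def frame(yawdeg,flip=False):
    x=np.array([0,0,-1.]);a=np.radians(yawdeg+90+(180 if flip else 0));z=np.array([np.cos(a),np.sin(a),0]);y=np.cross(z,x)
    return np.stack([x,y,z],1)
def delta(tgt,Rt):
    s=get_state();A=R.from_rotvec(s['tool_rot']).as_matrix()
    print('t',s['time'],'pos',s['position'].round(4),'F',s['ft_force'].round(2))
    print('rot in tool deg',np.degrees(R.from_matrix(A.T@Rt).as_rotvec()).round(2))
    print('shift in current tool cm',(100*A.T@(np.array(tgt)-s['position'])).round(2),' in target tool',(100*Rt.T@(np.array(tgt)-s['position'])).round(2))
E
python3 - <<'E'
from mv import *
s=get_state();A=R.from_rotvec(s['tool_rot']).as_matrix();print(A.round(3))
for f in(0,1):
    print(f);print(frame(22.9,f).round(3));delta([.4637,-.2918,.078],frame(22.9,f))
p=s['joint_positions'];print(p)
E
```

```text
[[-0.001  0.902  0.431]
 [ 0.002  0.431 -0.902]
 [-1.    -0.    -0.002]]
0
[[ 0.    -0.921 -0.389]
 [ 0.    -0.389  0.921]
 [-1.    -0.     0.   ]]
t 0.1 pos [ 0.28   -0.5861  0.2406] F [-0.08  0.41 -0.07]
rot in tool deg [-1.7735e+02 -1.0000e-02 -1.6000e-01]
shift in current tool cm [ 16.29  29.26 -18.6 ]  in target tool [ 16.26 -28.37  19.96]
1
[[ 0.     0.921  0.389]
 [ 0.     0.389 -0.921]
 [-1.     0.     0.   ]]
t 0.1 pos [ 0.28   -0.5861  0.2406] F [-0.08  0.41 -0.07]
rot in tool deg [ 2.65 -0.1   0.01]
shift in current tool cm [ 16.29  29.26 -18.6 ]  in target tool [ 16.26  28.37 -19.96]
[ 1.13909456  0.32176277 -0.07007935  1.45153447  0.02259643  1.37084819
 -0.05686713]
```

Target confirmed: the (450,238) one has a 40x34 mm block, a top at 88 mm and an orange-to-blue yaw of about 23°. The other two are only about 60 mm tall. Moving above it now.

Emit:
jog_arm(
  targets=[
    [2.65,0,0,0,3.1,-2.2,6],
    [0,0,0,0,3.15,-2.2,6],
    [0,0,0,0,3.15,-2.2,6],
    [0,0,0,0,3.15,-2.2,6],
    [0,0,0,0,3.15,-2.2,6],
    [0,0,0,0,3.15,-2.2,6],
    [0,0,0,0,3.15,-2.2,6],
    [0,0,0,0,3.15,-2.2,6],
    [0,0,0,0,3.1,-2.2,6],
    [0,0,0,0,0,0,6],
  ],
)

```text
time: 1.35
position: [0.4639, -0.2894, 0.2413]
tool_rot: [0.906, 1.375, -0.904]
ft_force: [0.6, 0.6, -0.5]
grip_width: 0.695
```

```bash
python3 - <<'E'
from mv import *
delta([.4637,-.2918,.078],frame(22.9,1));print(get_state()['grip_width'])
snap('top','top1')
E
```

```text
t 1.35 pos [ 0.4639 -0.2894  0.2413] F [ 0.61  0.57 -0.49]
rot in tool deg [ 0.37 -0.07 -0.05]
shift in current tool cm [16.33 -0.12  0.23]  in target tool [16.33 -0.11  0.21]
0.6950445306623688
```

View pics/top1.png

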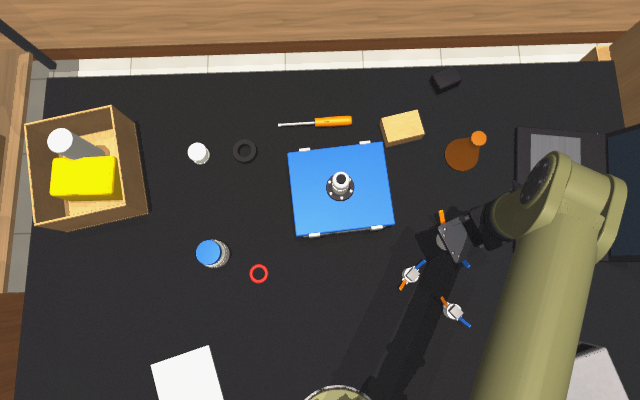

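The gripper is centred over the large coupling at (450,238), jaws across its flat faces. Descending part way.

Emit:
jog_arm(
  targets=[
    [0.4,0,0,2.5,-0.1,0.2,6],
    [0,0,0,3,0,0,6],
    [0,0,0,3,0,0,6],
    [0,0,0,3,0,0,6],
    [0,0,0,1,0,0,6],
    [0,0,0,0,0,0,6],
  ],
)

```text
time: 2.15
position: [0.4611, -0.2962, 0.1162]
tool_rot: [0.916, 1.37, -0.917]
ft_force: [0.3, -0.3, 0.4]
grip_width: 0.688
```

```bash
python3 - <<'E'
from mv import *
delta([.4637,-.2918,.078],frame(22.9,1));print(get_state()['grip_width'])
snap('scene','sc1')
im=cv2.imread('pics/sc1.png');cv2.imwrite('pics/sc1c.png',cv2.resize(im[60:220,180:380],None,fx=3.5,fy=3.5))
E
```

```text
t 2.15 pos [ 0.4611 -0.2962  0.1162] F [ 0.27 -0.34  0.44]
rot in tool deg [-0.48 -0.04  0.05]
shift in current tool cm [ 3.82  0.41 -0.31]  in target tool [ 3.82  0.41 -0.31]
0.687673272356113
```

View pics/sc1c.png

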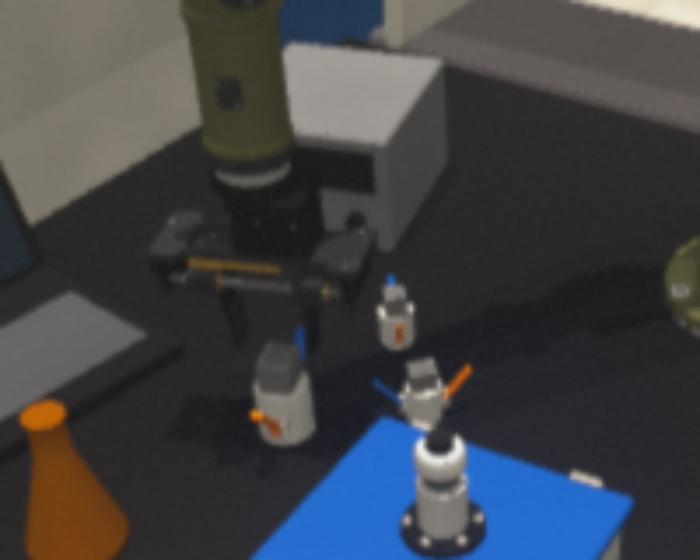

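Fingers straddle the block from above, tips still over its top. I'll correct sideways and let it settle.

Emit:
jog_arm(
  targets=[
    [-0.4,0,0,0,0.4,-0.3,6],
    [0,0,0,0,0,0,6],
    [0,0,0,0,0,0,6],
  ],
)

```text
time: 2.58
position: [0.4647, -0.2913, 0.1171]
tool_rot: [0.91, 1.371, -0.91]
ft_force: [0.4, -0.3, 0.1]
grip_width: 0.693
```

```bash
python3 - <<'E'
from mv import *
delta([.4637,-.2918,.078],frame(22.9,1))
E
```

```text
t 2.575 pos [ 0.4647 -0.2913  0.1171] F [ 0.37 -0.26  0.1 ]
rot in tool deg [ 0.01  0.05 -0.02]
shift in current tool cm [ 3.91 -0.11  0.  ]  in target tool [ 3.91 -0.11  0.01]
```

Emit:
jog_arm(
  targets=[
    [0,0,0,1.5,-0.1,0,6],
    [0,0,0,1.5,0,0,6],
    [0,0,0,0.9,0,0,6],
    [0,0,0,0,0,0,6],
    [0,0,0,0,0,0,6],
  ],
)

```text
time: 3.2
position: [0.4636, -0.2916, 0.0776]
tool_rot: [0.91, 1.372, -0.91]
ft_force: [-0.6, -0.3, 0.6]
grip_width: 0.688
```

Emit:
jog_arm(
  targets=[
    [0,0,0,0,0,0,4],
    [0,0,0,0,0,0,3],
    [0,0,0,0,0,0,2.5],
    [0,0,0,0,0,0,2.5],
    [0,0,0,0,0,0,2.5],
  ],
  squeeze=20,
)

```text
time: 3.82
position: [0.4639, -0.2923, 0.078]
tool_rot: [0.91, 1.37, -0.91]
ft_force: [0.5, -1.6, 0.6]
grip_width: 0.395
```

```bash
python3 - <<'E'
from mv import *
delta([.4637,-.2918,.078],frame(22.9,1));s=get_state();print(s['grip_width']*87,s['torque'])
E
```

```text
t 3.825 pos [ 0.4639 -0.2923  0.078 ] F [ 0.46 -1.65  0.58]
rot in tool deg [-0.02  0.09 -0.03]
shift in current tool cm [ 0.    0.01 -0.06]  in target tool [ 0.    0.01 -0.06]
34.346376127387465 [-0.46002226 -0.24285827  0.0180301 ]
```

Gripped at 34.3 mm (block y width). Squeeze harder and lift.

Emit:
jog_arm(
  targets=[
    [0,0,0,0,0,0,2.5],
    [0,0,0,-1,0,0,2.5],
    [0,0,0,-2.5,0,0,2.5],
    [0,0,0,-4,0,0,2.5],
    [0,0,0,-4,0,0,2.5],
    [0,0,0,-4,0,0,2.5],
    [0,0,0,-4,0,0,2.5],
    [0,0,0,-2,0,0,2.5],
    [0,0,0,-1,0,0,2.5],
    [0,0,0,0,0,0,2.5],
  ],
  squeeze=45,
)

```text
time: 5.08
position: [0.4633, -0.2912, 0.3024]
tool_rot: [0.91, 1.373, -0.91]
ft_force: [-0.5, 0.5, -2.9]
grip_width: 0.384
```

Emit:
jog_arm(
  targets=[
    [0,0,0,0,1,-1,2.5],
    [0,0,0,0,2.5,-2.3,2.5],
    [0,0,0,0,3,-2.75,2.5],
    [0,0,0,0,3,-2.75,2.5],
    [0,0,0,0,3,-2.75,2.5],
    [0,0,0,0,3,-2.75,2.5],
    [0,0,0,0,3,-2.75,2.5],
    [0,0,0,0,2.5,-2.3,2.5],
    [0,0,0,0,1,-1,2.5],
    [0,0,0,0,0,0,2.5],
  ],
)

```text
time: 6.32
position: [0.5865, -0.0175, 0.3017]
tool_rot: [0.908, 1.374, -0.909]
ft_force: [-1.2, -0.5, -3.3]
grip_width: 0.387
```

Emit:
jog_arm(
  targets=[
    [0,0,0,0,0,0,2.5],
    [0,0,0,0,0,0,2.5],
  ],
)

```text
time: 6.58
position: [0.5866, -0.0204, 0.3025]
tool_rot: [0.911, 1.371, -0.913]
ft_force: [-0.4, -0.2, -2.9]
grip_width: 0.385
```

```bash
python3 - <<'E'
from mv import *
delta([.5885,-.019,.290],frame(22.9,1));s=get_state();print(s['grip_width']*87,s['torque'],s['ft_force'])
im,d=snap('scene','sc2');r=cv2.resize(im[90:250,220:400],None,fx=4,fy=3.7)
cv2.imwrite('pics/sc2c.png',r[:,:,::-1])
E
```

```text
t 6.575 pos [ 0.5866 -0.0204  0.3025] F [-0.43 -0.24 -2.92]
rot in tool deg [-0.17  0.04  0.04]
shift in current tool cm [ 1.25  0.23 -0.06]  in target tool [ 1.25  0.23 -0.06]
33.494560335620804 [-0.00316963 -0.00026343 -0.03834106] [-0.42708925 -0.24053636 -2.92422076]
```

View pics/sc2c.png

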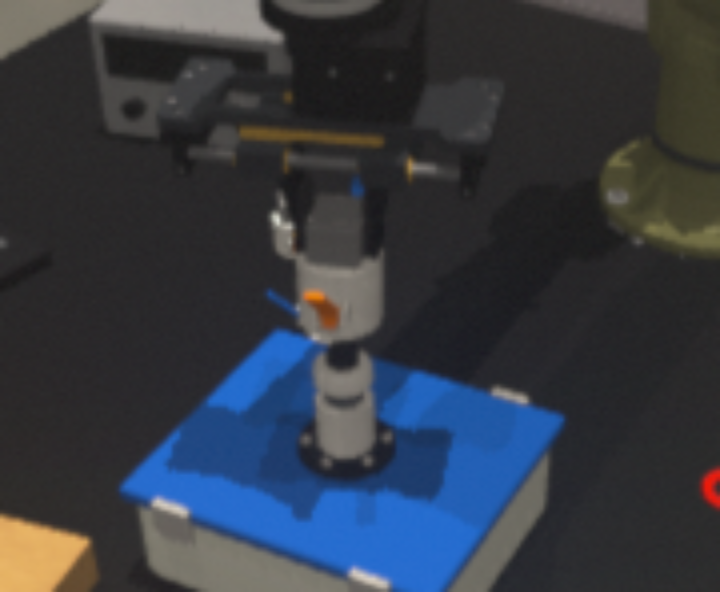

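The coupling hangs just over the adaptor, its cup at (340,290) in the crop and the poppet at (342,355). I'll fit both axes from the same view with the known radii, so calibration bias cancels.

```bash
cat > fit.py <<'E'
from h import *
from scipy.optimize import least_squares
def circ(p,r,c0):
    o=least_squares(lambda c:np.hypot(p[:,0]-c[0],p[:,1]-c[1])-r,c0,loss='soft_l1',f_scale=.001);return o.x,np.sqrt(np.median(o.fun**2))
def run(fn,cam,bands,c0=(.588,-.019)):
    a=np.load(f'pics/{fn}.npz');P=pts(cam,a['d']).reshape(-1,3);hs=cv2.cvtColor(a['im'],cv2.COLOR_RGB2HSV).reshape(-1,3)
    for lo,hi,r in bands:
        m=(P[:,2]>lo)&(P[:,2]<hi)&(np.hypot(P[:,0]-c0[0],P[:,1]-c0[1])<r+.007)&(hs[:,1]<60)&(hs[:,2]>90)
        p=P[m]
        if len(p)>8: x,e=circ(p,r,c0);print(cam,lo,hi,len(p),'centre',x.round(4),'res',e.round(4))
E
python3 - <<'E'
from fit import *
run('sc2','scene',[(.235,.275,.027),(.116,.166,.020)])
run('top0','top',[(.116,.17,.020)])
run('scene0','scene',[(.116,.166,.020)]);run('scene0','scene',[(.008,.05,.027)],(.465,-.2915))
E
```

```text
scene 0.235 0.275 173 centre [ 0.5865 -0.0204] res 0.0009
scene 0.116 0.166 188 centre [ 0.5889 -0.0201] res 0.001
top 0.116 0.17 79 centre [ 0.5889 -0.0188] res 0.0005
scene 0.116 0.166 190 centre [ 0.5888 -0.02  ] res 0.0008
scene 0.008 0.05 118 centre [ 0.4649 -0.2935] res 0.0013
```

Emit:
jog_arm(
  targets=[
    [0.15,0,0,0.8,0.24,0,2.5],
    [0,0,0,1.5,0,0,2.5],
    [0,0,0,1,0,0,2.5],
    [0,0,0,0,0,0,2.5],
    [0,0,0,0,0,0,2.5],
  ],
)

```text
time: 7.25
position: [0.5893, -0.0176, 0.2697]
tool_rot: [0.912, 1.371, -0.912]
ft_force: [-0.6, -0.2, -3.3]
grip_width: 0.391
```

```bash
python3 - <<'E'
from fit import *
from mv import *
delta([.5889,-.0198,.266],frame(22.9,1))
snap('scene','sc3')
run('sc3','scene',[(.2,.24,.027),(.116,.166,.020)])
E
```

```text
t 7.25 pos [ 0.5893 -0.0176  0.2697] F [-0.58 -0.18 -3.29]
rot in tool deg [-0.15  0.01 -0.01]
shift in current tool cm [ 0.37 -0.12  0.19]  in target tool [ 0.37 -0.12  0.19]
scene 0.2 0.24 164 centre [ 0.589  -0.0178] res 0.0007
scene 0.116 0.166 188 centre [ 0.5886 -0.0201] res 0.0011
```

Emit:
jog_arm(
  targets=[
    [0,0,0,0.3,-0.1,0.18,2.5],
    [0,0,0,0,0,0,2.5],
    [0,0,0,0,0,0,2.5],
  ],
)

```text
time: 7.68
position: [0.589, -0.0197, 0.2666]
tool_rot: [0.912, 1.371, -0.912]
ft_force: [-0.1, 0.5, -3.0]
grip_width: 0.388
```

```bash
python3 - <<'E'
from fit import *
from mv import *
delta([.5888,-.0198,.266],frame(22.9,1))
snap('scene','sc4')
run('sc4','scene',[(.2,.235,.027),(.116,.166,.020)])
E
```

```text
t 7.675 pos [ 0.589  -0.0197  0.2666] F [-0.11  0.48 -2.95]
rot in tool deg [-0.16  0.01 -0.  ]
shift in current tool cm [ 0.06 -0.02 -0.  ]  in target tool [ 0.06 -0.02 -0.  ]
scene 0.2 0.235 146 centre [ 0.5886 -0.0196] res 0.0007
scene 0.116 0.166 187 centre [ 0.5886 -0.0199] res 0.0012
```

Aligned to within 0.5 mm. Easing down over the bevel.

Emit:
jog_arm(
  targets=[
    [0,0,0,0.2,0,0,2.5],
    [0,0,0,0.2,0,0,2.5],
    [0,0,0,0.2,0,0,2.5],
    [0,0,0,0.2,0,0,2.5],
  ],
)

```text
time: 8.22
position: [0.5889, -0.0197, 0.2583]
tool_rot: [0.912, 1.371, -0.912]
ft_force: [-0.9, 0.2, -2.8]
grip_width: 0.392
```

Emit:
jog_arm(
  targets=[
    [0,0,0,0.3,0,0,2.5],
    [0,0,0,0.3,0,0,2.5],
    [0,0,0,0.3,0,0,2.5],
  ],
)

```text
time: 8.6
position: [0.5889, -0.0197, 0.2493]
tool_rot: [0.912, 1.371, -0.912]
ft_force: [0.1, 0.1, -1.8]
grip_width: 0.388
```

Emit:
jog_arm(
  targets=[
    [0,0,0,0.3,0,0,2.5],
    [0,0,0,0.3,0,0,2.5],
    [0,0,0,0.3,0,0,2.5],
    [0,0,0,0.3,0,0,2.5],
    [0,0,0,0.3,0,0,2.5],
  ],
)

```text
time: 9.22
position: [0.5889, -0.0197, 0.2343]
tool_rot: [0.912, 1.371, -0.912]
ft_force: [-0.4, 0.5, -3.4]
grip_width: 0.388
```

Emit:
jog_arm(
  targets=[
    [0,0,0,0.15,0,0,2.5],
    [0,0,0,0.15,0,0,2.5],
  ],
)

```text
time: 9.48
position: [0.589, -0.0197, 0.2315]
tool_rot: [0.912, 1.371, -0.912]
ft_force: [-0.3, -0.7, -2.1]
grip_width: 0.387
```

Emit:
jog_arm(
  targets=[
    [0,0,0,0.15,0,0,2.5],
    [0,0,0,0.15,0,0,2.5],
  ],
)

```text
time: 9.72
position: [0.5891, -0.0197, 0.2291]
tool_rot: [0.912, 1.371, -0.912]
ft_force: [-2.6, -1.3, 4.2]
grip_width: 0.387
```

Emit:
jog_arm(
  targets=[
    [0,0,0,0.1,0,0,2.5],
    [0,0,0,0.1,0,0,2.5],
  ],
)

```text
time: 9.98
position: [0.5891, -0.0196, 0.229]
tool_rot: [0.912, 1.37, -0.912]
ft_force: [-5.7, -0.0, 11.0]
grip_width: 0.389
```

Emit:
jog_arm(
  targets=[
    [0,0,0,0.15,0,0,2.5],
    [0,0,0,0.15,0,0,2.5],
  ],
)

```text
time: 10.22
position: [0.5891, -0.0196, 0.2273]
tool_rot: [0.912, 1.369, -0.912]
ft_force: [-6.1, -0.4, 15.7]
grip_width: 0.389
```

Emit:
jog_arm(
  targets=[
    [0,0,0,0.15,0,0,2.5],
    [0,0,0,0.15,0,0,2.5],
  ],
)

```text
time: 10.48
position: [0.5892, -0.0196, 0.2244]
tool_rot: [0.912, 1.369, -0.912]
ft_force: [-6.8, -0.4, 16.5]
grip_width: 0.386
```

Emit:
jog_arm(
  targets=[
    [0,0,0,0.1,-0.08,-0.03,2.5],
    [0,0,0,0.1,0,0,2.5],
  ],
)

```text
time: 10.72
position: [0.5891, -0.0196, 0.2227]
tool_rot: [0.913, 1.367, -0.911]
ft_force: [-5.3, -0.9, 16.1]
grip_width: 0.387
```

Emit:
jog_arm(
  targets=[
    [0,0,0,0.12,0,0,2.5],
    [0,0,0,0.12,0,0,2.5],
  ],
)

```text
time: 10.98
position: [0.5891, -0.0196, 0.2203]
tool_rot: [0.913, 1.367, -0.911]
ft_force: [-5.1, -0.8, 14.8]
grip_width: 0.39
```

Emit:
jog_arm(
  targets=[
    [0,0,0,0.08,-0.04,0,2.5],
  ],
)

```text
time: 11.1
position: [0.589, -0.0196, 0.2196]
tool_rot: [0.913, 1.367, -0.91]
ft_force: [-4.9, 0.7, 15.8]
grip_width: 0.389
```

Emit:
jog_arm(
  targets=[
    [0,0,0,0.08,0,0,2.5],
  ],
)

```text
time: 11.22
position: [0.589, -0.0196, 0.2188]
tool_rot: [0.913, 1.367, -0.91]
ft_force: [-4.5, 1.0, 15.3]
grip_width: 0.39
```

Emit:
jog_arm(
  targets=[
    [0,0,0,0.05,0,0,2.5],
  ],
)

```text
time: 11.35
position: [0.589, -0.0196, 0.2183]
tool_rot: [0.913, 1.367, -0.91]
ft_force: [-3.9, 0.7, 15.5]
grip_width: 0.385
```

Emit:
jog_arm(
  targets=[
    [0,0,0,0.05,0,0,2.5],
  ],
)

```text
time: 11.48
position: [0.589, -0.0196, 0.2178]
tool_rot: [0.913, 1.367, -0.91]
ft_force: [-5.3, -0.3, 15.7]
grip_width: 0.383
```

Emit:
jog_arm(
  targets=[
    [0,0,0,0.05,0,0,2.5],
  ],
)

```text
time: 11.6
position: [0.589, -0.0196, 0.2177]
tool_rot: [0.913, 1.367, -0.91]
ft_force: [-5.5, -0.5, 18.5]
grip_width: 0.389
```

Emit:
jog_arm(
  targets=[
    [0,0,0,0.05,0,0,2.5],
  ],
)

```text
time: 11.72
position: [0.5891, -0.0196, 0.2177]
tool_rot: [0.913, 1.366, -0.91]
ft_force: [-7.3, -1.4, 21.5]
grip_width: 0.389
```

Hard stop felt at z 0.2177 (expected 0.218), force about 24 N. Easing off, then releasing.

Emit:
jog_arm(
  targets=[
    [0,0,0,-0.15,0,0,2.5],
    [0,0,0,-0.15,0,0,2.5],
    [0,0,0,0,0,0,2.5],
  ],
)

```text
time: 12.1
position: [0.5889, -0.0197, 0.2178]
tool_rot: [0.913, 1.368, -0.91]
ft_force: [-1.3, 0.8, 8.6]
grip_width: 0.384
```

Emit:
jog_arm(
  targets=[
    [0,0,0,0,0,0,3.6],
    [0,0,0,0,0,0,4.5],
    [0,0,0,0,0,0,5.5],
    [0,0,0,0,0,0,5.5],
  ],
)

```text
time: 12.6
position: [0.5877, -0.0196, 0.2154]
tool_rot: [0.912, 1.372, -0.912]
ft_force: [0.7, 0.2, 0.7]
grip_width: 0.606
```

Emit:
jog_arm(
  targets=[
    [0,0,0,-1,0,0,5.5],
    [0,0,0,-2.5,0,0,5.5],
    [0,0,0,-3,0,0,5.5],
    [0,0,0,-3,0,0,5],
    [0,0,0,-1,0,0,3],
    [0,0,0,0,0,0,1],
    [0,0,0,0,0,0,0],
    [0,0,0,0,0,0,0],
  ],
)

```text
time: 13.6
position: [0.5872, -0.02, 0.3192]
tool_rot: [0.911, 1.373, -0.913]
ft_force: [0.5, 0.8, 0.3]
grip_width: 0.202
```

```bash
python3 - <<'E'
from fit import *
from mv import *
from m import arms
delta([.5888,-.0198,.300],frame(22.9,1));print(get_state()['grip_width'])
im,d=snap('scene','sc5')
run('sc5','scene',[(.15,.19,.027),(.105,.135,.02)])
r=arms('scene',im,d,(.48,.70,-.12,.08,.125,.235))
g=r['grey'];t=g[g[:,2]>.222];print('top z',np.median(t[:,2]),len(t),t.mean(0))
for k in('or','bl'):
  p=r[k];print(k,len(p),p.mean(0).round(4),p[np.argmax(p[:,2])].round(4))
print(np.degrees(np.arctan2(*(r['or'].mean(0)-r['bl'].mean(0))[[1,0]])))
cv2.imwrite('pics/sc5c.png',cv2.resize(im[110:250,230:400],None,fx=4,fy=4)[:,:,::-1])
E
```

```text
t 13.6 pos [ 0.5872 -0.02    0.3192] F [0.54 0.81 0.26]
rot in tool deg [-0.16 -0.05  0.11]
shift in current tool cm [1.92 0.16 0.05]  in target tool [1.92 0.15 0.05]
0.2024400793142725
scene 0.15 0.19 152 centre [ 0.5888 -0.0194] res 0.0008
scene 0.105 0.135 77 centre [ 0.5891 -0.02  ] res 0.0006
top z 0.22790565179503408 149 [ 0.59263901 -0.0165556   0.22758906]
or 31 [0.6384 0.0026 0.192 ] [0.6554 0.0089 0.2163]
bl 23 [ 0.5258 -0.0454  0.201 ] [ 0.5196 -0.0505  0.207 ]
23.0649816401251
```

View pics/sc5c.png

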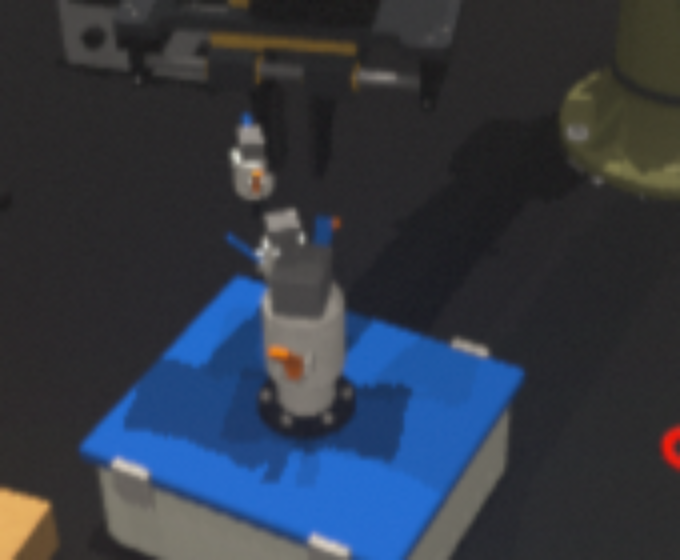

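Seated: block top at 0.2279 (expected 0.228), both arms up, yaw 23°. Next is the orange arm: closed fingers, radial direction along tool +y.

```bash
cat > rr.py <<'E'
from h import *
C=np.array([.5888,-.0198]);a=np.radians(23);ex=np.array([np.cos(a),np.sin(a)]);ey=np.array([-ex[1],ex[0]])
s=get_state();p=s['position'];f=s['ft_force']
print('t %.2f r %.1f tan(y) %.1f tip z %.1f mm | F rad %.1f tan %.1f z %.1f | grip %.2f'%(s['time'],1e3*(p[:2]-C)@ex,1e3*(p[:2]-C)@ey,1e3*p[2]-19,f[:2]@ex,f[:2]@ey,f[2],s['grip_width']))
E
echo ok
```

```text
ok
```

Emit:
jog_arm(
  targets=[
    [0,0,0,0,1.5,0,0],
    [0,0,0,0,2,0,0],
    [0,0,0,1.5,1.2,0,0],
    [0,0,0,2.5,0,0,0],
    [0,0,0,2,0,0,0],
    [0,0,0,1.5,0,0,0],
    [0,0,0,0.5,0,0,0],
    [0,0,0,0,0,0,0],
    [0,0,0,0,0,0,0],
  ],
)

```text
time: 14.78
position: [0.6315, -0.0017, 0.2416]
tool_rot: [0.913, 1.37, -0.911]
ft_force: [0.3, 0.3, 1.2]
grip_width: 0.006
```

```bash
python3 rr.py
```

```text
t 14.78 r 46.4 tan(y) -0.0 tip z 222.6 mm | F rad 0.4 tan 0.1 z 1.2 | grip 0.01
```

Emit:
jog_arm(
  targets=[
    [0,0,0,0.8,0,0,0],
    [0,0,0,0.6,0,0,0],
    [0,0,0,0.2,0,0,0],
    [0,0,0,0,0,0,0],
  ],
)

```text
time: 15.28
position: [0.6309, -0.0017, 0.2243]
tool_rot: [0.912, 1.372, -0.912]
ft_force: [-0.1, -0.4, -0.1]
grip_width: 0.009
```

Emit:
jog_arm(
  targets=[
    [0,0,0,0.2,0,0,0],
    [0,0,0,0.2,0,0,0],
  ],
)

```text
time: 15.52
position: [0.6311, -0.0017, 0.2206]
tool_rot: [0.912, 1.371, -0.912]
ft_force: [0.3, -0.6, -0.6]
grip_width: 0.005
```

```bash
python3 rr.py
```

```text
t 15.53 r 46.0 tan(y) 0.1 tip z 201.6 mm | F rad 0.1 tan -0.7 z -0.6 | grip 0.00
```

Emit:
jog_arm(
  targets=[
    [0,0,0,0.15,0.2,0,0],
    [0,0,0,0.15,0.2,0,0],
    [0,0,0,0.15,0.2,0,0],
  ],
)

```text
time: 15.9
position: [0.6362, 0.0003, 0.2158]
tool_rot: [0.911, 1.372, -0.913]
ft_force: [-2.3, -0.7, 0.9]
grip_width: 0.006
```

```bash
python3 rr.py
```

```text
t 15.90 r 51.5 tan(y) 0.0 tip z 196.8 mm | F rad -2.4 tan 0.3 z 0.9 | grip 0.01
```

Emit:
jog_arm(
  targets=[
    [0,0,0,0.2,0.25,0,0],
    [0,0,0,0.2,0.25,0,0],
    [0,0,0,0.25,0.25,0,0],
    [0,0,0,0.25,0.25,0,0],
  ],
)

```text
time: 16.4
position: [0.6461, 0.0045, 0.2069]
tool_rot: [0.912, 1.371, -0.912]
ft_force: [-3.4, -1.6, 1.8]
grip_width: 0.004
```

```bash
python3 rr.py
```

```text
t 16.40 r 62.2 tan(y) -0.0 tip z 187.9 mm | F rad -3.7 tan -0.1 z 1.8 | grip 0.00
```

Emit:
jog_arm(
  targets=[
    [0,0,0,0.3,0.25,0,0],
    [0,0,0,0.3,0.2,0,0],
    [0,0,0,0.3,0.15,0,0],
    [0,0,0,0.3,0.15,0,0],
  ],
)

```text
time: 16.9
position: [0.653, 0.0075, 0.195]
tool_rot: [0.912, 1.371, -0.912]
ft_force: [-2.6, -0.5, 1.7]
grip_width: 0.006
```

```bash
python3 rr.py
```

```text
t 16.90 r 69.8 tan(y) 0.1 tip z 176.0 mm | F rad -2.6 tan 0.5 z 1.7 | grip 0.01
```

Emit:
jog_arm(
  targets=[
    [0,0,0,0.3,0.05,0,0],
    [0,0,0,0.3,0.05,0,0],
    [0,0,0,0.3,0.05,0,0],
    [0,0,0,0.3,0,0,0],
  ],
)

```text
time: 17.4
position: [0.6542, 0.008, 0.1832]
tool_rot: [0.912, 1.371, -0.912]
ft_force: [-1.8, -0.5, 3.5]
grip_width: 0.003
```

```bash
python3 rr.py
```

```text
t 17.40 r 71.1 tan(y) 0.0 tip z 164.2 mm | F rad -1.9 tan 0.3 z 3.5 | grip 0.00
```

Emit:
jog_arm(
  targets=[
    [0,0,0,0.25,0,0,0],
    [0,0,0,0.25,0,0,0],
    [0,0,0,0.25,0,0,0],
    [0,0,0,0.25,0,0,0],
  ],
)

```text
time: 17.9
position: [0.6545, 0.0081, 0.1731]
tool_rot: [0.912, 1.371, -0.911]
ft_force: [-0.6, -1.0, 4.5]
grip_width: 0.005
```

```bash
python3 rr.py
```

```text
t 17.90 r 71.3 tan(y) 0.0 tip z 154.1 mm | F rad -1.0 tan -0.7 z 4.5 | grip 0.01
```

Emit:
jog_arm(
  targets=[
    [0,0,0,0.2,0,0,0],
    [0,0,0,0.2,0,0,0],
    [0,0,0,0.2,0,0,0],
  ],
)

```text
time: 18.27
position: [0.6544, 0.008, 0.167]
tool_rot: [0.912, 1.371, -0.912]
ft_force: [-1.0, 0.2, 4.1]
grip_width: 0.005
```

```bash
python3 rr.py
```

```text
t 18.27 r 71.2 tan(y) -0.0 tip z 148.0 mm | F rad -0.8 tan 0.6 z 4.1 | grip 0.00
```

Emit:
jog_arm(
  targets=[
    [0,0,0,0.2,-0.02,0,0],
    [0,0,0,0.2,-0.02,0,0],
  ],
)

```text
time: 18.52
position: [0.6539, 0.0079, 0.163]
tool_rot: [0.912, 1.371, -0.912]
ft_force: [0.3, -0.5, 4.0]
grip_width: 0.006
```

```bash
python3 rr.py
```

```text
t 18.52 r 70.7 tan(y) 0.0 tip z 144.0 mm | F rad 0.0 tan -0.6 z 4.0 | grip 0.01
```

Emit:
jog_arm(
  targets=[
    [0,0,0,0.15,-0.02,0,0],
    [0,0,0,0.15,-0.02,0,0],
  ],
)

```text
time: 18.77
position: [0.6535, 0.0077, 0.16]
tool_rot: [0.912, 1.371, -0.912]
ft_force: [-0.5, -0.1, 4.0]
grip_width: 0.005
```

Emit:
jog_arm(
  targets=[
    [0,0,0,0.15,-0.03,0,0],
    [0,0,0,0.15,-0.03,0,0],
  ],
)

```text
time: 19.02
position: [0.6529, 0.0075, 0.157]
tool_rot: [0.912, 1.371, -0.912]
ft_force: [0.4, -0.1, 3.9]
grip_width: 0.005
```

```bash
python3 rr.py
```

```text
t 19.02 r 69.6 tan(y) 0.1 tip z 138.0 mm | F rad 0.3 tan -0.3 z 3.9 | grip 0.00
```

Emit:
jog_arm(
  targets=[
    [0,0,0,0.1,-0.06,0,0],
    [0,0,0,0.1,-0.06,0,0],
  ],
)

```text
time: 19.27
position: [0.6517, 0.007, 0.155]
tool_rot: [0.912, 1.371, -0.912]
ft_force: [-0.2, -0.1, 3.1]
grip_width: 0.003
```

Emit:
jog_arm(
  targets=[
    [0,0,0,0.08,-0.05,0,0],
  ],
)

```text
time: 19.4
position: [0.6512, 0.0068, 0.1542]
tool_rot: [0.912, 1.371, -0.912]
ft_force: [0.2, 0.2, 3.2]
grip_width: 0.009
```

Emit:
jog_arm(
  targets=[
    [0,0,0,0.08,-0.05,0,0],
  ],
)

```text
time: 19.52
position: [0.6508, 0.0066, 0.1534]
tool_rot: [0.912, 1.371, -0.912]
ft_force: [0.8, 0.6, 3.8]
grip_width: 0.006
```

```bash
python3 rr.py
```

```text
t 19.52 r 67.4 tan(y) 0.1 tip z 134.4 mm | F rad 1.0 tan 0.3 z 3.8 | grip 0.01
```

Emit:
jog_arm(
  targets=[
    [0,0,0,0.06,-0.04,0,0],
  ],
)

```text
time: 19.65
position: [0.6504, 0.0064, 0.1528]
tool_rot: [0.912, 1.371, -0.912]
ft_force: [0.7, 0.6, 3.9]
grip_width: 0.002
```

Emit:
jog_arm(
  targets=[
    [0,0,0,0.05,-0.04,0,0],
  ],
)

```text
time: 19.77
position: [0.6501, 0.0063, 0.1523]
tool_rot: [0.912, 1.371, -0.912]
ft_force: [0.7, 0.7, 3.1]
grip_width: 0.01
```

Emit:
jog_arm(
  targets=[
    [0,0,0,0.04,-0.04,0,0],
  ],
)

```text
time: 19.9
position: [0.6497, 0.0061, 0.152]
tool_rot: [0.912, 1.371, -0.912]
ft_force: [0.1, -0.1, 3.5]
grip_width: 0.004
```

```bash
python3 rr.py
```

```text
t 19.90 r 66.2 tan(y) 0.1 tip z 133.0 mm | F rad 0.0 tan -0.1 z 3.5 | grip 0.00
```

Emit:
jog_arm(
  targets=[
    [0,0,0,0.04,-0.04,0,0],
  ],
)

```text
time: 20.02
position: [0.6493, 0.006, 0.1516]
tool_rot: [0.912, 1.371, -0.912]
ft_force: [1.1, -0.1, 3.8]
grip_width: 0.007
```

Emit:
jog_arm(
  targets=[
    [0,0,0,0.04,-0.04,0,0],
  ],
)

```text
time: 20.15
position: [0.649, 0.0058, 0.1511]
tool_rot: [0.912, 1.371, -0.912]
ft_force: [1.0, 0.4, 3.9]
grip_width: 0.005
```

```bash
python3 rr.py
```

```text
t 20.15 r 65.4 tan(y) 0.1 tip z 132.1 mm | F rad 1.0 tan -0.1 z 3.9 | grip 0.00
```

Emit:
jog_arm(
  targets=[
    [0,0,0,0.04,-0.04,0,0],
  ],
)

```text
time: 20.27
position: [0.6486, 0.0057, 0.1507]
tool_rot: [0.912, 1.371, -0.912]
ft_force: [1.7, 0.2, 3.2]
grip_width: 0.003
```

Emit:
jog_arm(
  targets=[
    [0,0,0,0.04,-0.04,0,0],
  ],
)

```text
time: 20.4
position: [0.6482, 0.0055, 0.1504]
tool_rot: [0.912, 1.371, -0.912]
ft_force: [1.1, 0.2, 4.5]
grip_width: 0.004
```

```bash
python3 rr.py; python3 - <<'E'
from m import *
im,d=snap('scene','sc6')
r=arms('scene',im,d,(.48,.70,-.12,.08,.105,.235))
C=np.array([.5888,-.0198]);a=np.radians(23);ex=np.array([np.cos(a),np.sin(a)])
for k in('or','bl'):
  p=r[k];print(k,len(p)); q=np.c_[1e3*(p[:,:2]-C)@ex,1e3*p[:,2]-0];print(q[np.argsort(q[:,1])][::3].round(0).tolist())
cv2.imwrite('pics/sc6c.png',cv2.resize(im[110:250,230:400],None,fx=4,fy=4)[:,:,::-1])
E
```

```text
t 20.40 r 64.6 tan(y) 0.1 tip z 131.4 mm | F rad 1.1 tan -0.2 z 4.5 | grip 0.00
or 7
[[62.0, 117.0], [64.0, 117.0], [77.0, 135.0]]
bl 34
[[24.0, 105.0], [30.0, 107.0], [2.0, 109.0], [74.0, 131.0], [102.0, 207.0], [104.0, 209.0], [96.0, 213.0], [98.0, 214.0], [38.0, 215.0], [97.0, 215.0], [87.0, 233.0], [88.0, 235.0]]
```

View pics/sc6c.png

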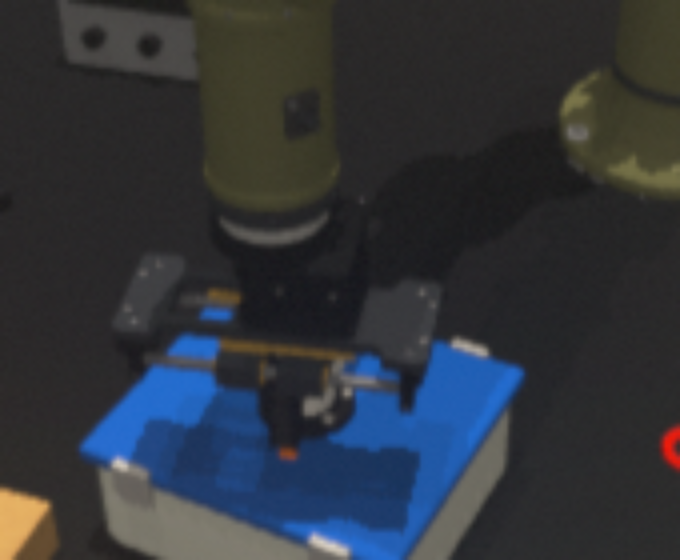

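Orange tip shows just below the fingertip at (288,455), r about 63 and z about 117, close to the stop position (65.6, 115). No force rise yet, so I'll keep creeping.

Emit:
jog_arm(
  targets=[
    [0,0,0,0.04,-0.04,0,0],
  ],
)

```text
time: 20.58
position: [0.648, 0.0054, 0.15]
tool_rot: [0.912, 1.371, -0.912]
ft_force: [0.8, 0.0, 4.4]
grip_width: 0.003
```

Emit:
jog_arm(
  targets=[
    [0,0,0,0.04,-0.04,0,0],
  ],
)

```text
time: 20.7
position: [0.6479, 0.0054, 0.15]
tool_rot: [0.912, 1.37, -0.911]
ft_force: [2.1, 0.2, 5.6]
grip_width: 0.007
```

Emit:
jog_arm(
  targets=[
    [0,0,0,0.04,-0.04,0,0],
  ],
)

```text
time: 20.82
position: [0.6478, 0.0052, 0.1497]
tool_rot: [0.913, 1.37, -0.911]
ft_force: [1.6, 0.7, 5.7]
grip_width: 0.007
```

```bash
python3 rr.py
```

```text
t 20.82 r 64.0 tan(y) -0.0 tip z 130.7 mm | F rad 1.7 tan -0.0 z 5.7 | grip 0.01
```

Emit:
jog_arm(
  targets=[
    [0,0,0,0.02,-0.04,0,0],
  ],
)

```text
time: 20.95
position: [0.6477, 0.0052, 0.1497]
tool_rot: [0.913, 1.369, -0.91]
ft_force: [2.4, 0.9, 7.1]
grip_width: 0.005
```

```bash
python3 rr.py
```

```text
t 20.95 r 63.9 tan(y) -0.0 tip z 130.7 mm | F rad 2.5 tan -0.1 z 7.1 | grip 0.01
```

Stop felt (7.5 N, no more motion). Easing off and backing away to look.

Emit:
jog_arm(
  targets=[
    [0,0,0,-0.2,0.15,0,0],
    [0,0,0,-0.5,0.6,0,0],
    [0,0,0,-2,1,0,0],
    [0,0,0,-4,0,0,0],
    [0,0,0,-4,0,0,0],
    [0,0,0,-4,0,0,0],
    [0,0,0,-2,-2,0,0],
    [0,0,0,0,-3,0,0],
    [0,0,0,0,-3,0,0],
    [0,0,0,0,-1,0,0],
  ],
)

```text
time: 22.2
position: [0.5785, -0.0242, 0.3157]
tool_rot: [0.912, 1.372, -0.915]
ft_force: [0.3, 0.2, -0.1]
grip_width: 0.002
```

```bash
python3 rr.py; python3 - <<'E'
from m import *
from fit import run
im,d=snap('scene','sc7')
run('sc7','scene',[(.15,.19,.027)])
r=arms('scene',im,d,(.48,.70,-.12,.08,.107,.235))
C=np.array([.5888,-.0198]);a=np.radians(23);ex=np.array([np.cos(a),np.sin(a)])
for k in('or','bl'):
  p=r[k];print(k,len(p)); q=np.c_[1e3*(p[:,:2]-C)@ex,1e3*p[:,2]-0];print(q[np.argsort(q[:,1])][::2].round(0).tolist())
g=r['grey'];t=g[g[:,2]>.222];print('top z',np.median(t[:,2]),len(t),t.mean(0))
cv2.imwrite('pics/sc7c.png',cv2.resize(im[110:250,230:400],None,fx=4,fy=4)[:,:,::-1])
E
```

```text
t 22.20 r -11.2 tan(y) 0.0 tip z 296.7 mm | F rad 0.3 tan 0.1 z -0.1 | grip 0.00
scene 0.15 0.19 177 centre [ 0.5899 -0.0194] res 0.0006
or 117
[[15.0, 110.0], [16.0, 114.0], [67.0, 119.0], [67.0, 120.0], [67.0, 121.0], [68.0, 123.0], [62.0, 123.0], [63.0, 124.0], [63.0, 125.0], [65.0, 127.0], [61.0, 127.0], [63.0, 128.0], [59.0, 129.0], [61.0, 129.0], [63.0, 131.0], [59.0, 132.0], [60.0, 133.0], [57.0, 134.0], [59.0, 135.0], [56.0, 136.0], [56.0, 136.0], [57.0, 137.0], [50.0, 137.0], [59.0, 138.0], [52.0, 139.0], [53.0, 141.0], [53.0, 141.0], [51.0, 143.0], [50.0, 144.0], [46.0, 145.0], [50.0, 145.0], [48.0, 146.0], [50.0, 149.0], [45.0, 150.0], [49.0, 151.0], [49.0, 151.0], [46.0, 152.0], [43.0, 153.0], [45.0, 154.0], [43.0, 155.0], [43.0, 156.0], [42.0, 156.0], [42.0, 159.0], [39.0, 159.0], [40.0, 160.0], [40.0, 161.0], [42.0, 163.0], [39.0, 163.0], [40.0, 164.0], [41.0, 165.0], [37.0, 165.0], [36.0, 167.0], [36.0, 168.0], [34.0, 169.0], [31.0, 170.0], [33.0, 170.0], [32.0, 171.0], [38.0, 172.0], [34.0, 172.0]]
bl 23
[[12.0, 108.0], [-64.0, 195.0], [-66.0, 197.0], [-61.0, 198.0], [-65.0, 199.0], [-66.0, 200.0], [-66.0, 201.0], [-68.0, 202.0], [-68.0, 203.0], [-71.0, 204.0], [-74.0, 204.0], [-71.0, 207.0]]
top z 0.22781956127782532 153 [ 0.59383083 -0.01667442  0.22744078]
```

View pics/sc7c.png

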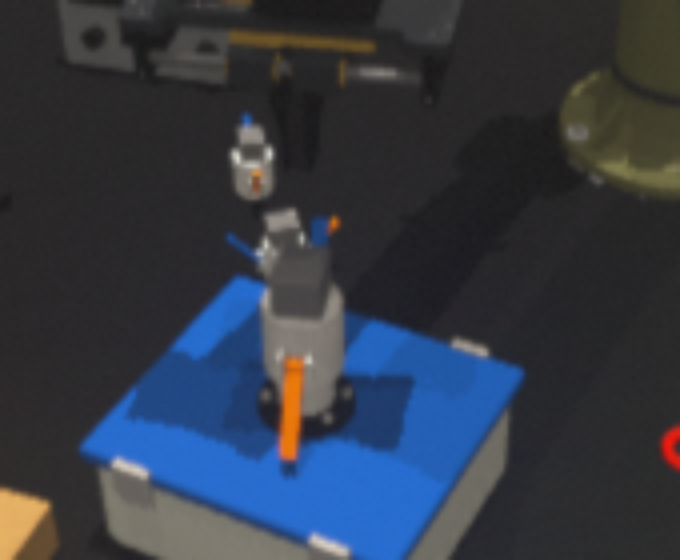

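The orange arm is down: its top face runs from about (33,171) to (67,121), roughly 56° below level. The coupling is still home (top 0.2278) and blue is up. Now the blue arm, mirrored.

Emit:
jog_arm(
  targets=[
    [0,0,0,0,-1.5,0,0],
    [0,0,0,1,-2,0,0],
    [0,0,0,2.5,0,0,0],
    [0,0,0,2.5,0,0,0],
    [0,0,0,1.7,0,0,0],
    [0,0,0,0.5,0,0,0],
    [0,0,0,0,0,0,0],
    [0,0,0,0,0,0,0],
  ],
)

```text
time: 23.25
position: [0.5482, -0.0366, 0.2349]
tool_rot: [0.912, 1.37, -0.911]
ft_force: [0.3, 0.7, 0.7]
grip_width: 0.003
```

```bash
python3 rr.py; python3 - <<'E'
from m import *
a=np.load('pics/sc7.npz');r=arms('scene',a['im'],a['d'],(.48,.70,-.12,.08,.107,.235))
C=np.array([.5888,-.0198]);t=np.radians(23);ex=np.array([np.cos(t),np.sin(t)])
p=r['or'];q=np.c_[(p[:,:2]-C)@ex,p[:,2]];q=q[(q[:,0]>.038)&(q[:,1]>.115)]
vx,vy,_,_=cv2.fitLine(q.astype(np.float32),cv2.DIST_HUBER,0,.001,.001).ravel();print(np.degrees(np.arctan2(abs(vy),abs(vx))))
E
```

```text
t 23.25 r -43.9 tan(y) 0.4 tip z 215.9 mm | F rad 0.6 tan 0.6 z 0.7 | grip 0.00
56.49685
```

Emit:
jog_arm(
  targets=[
    [0,0,0,0.5,-0.2,0,0],
    [0,0,0,0.4,0,0,0],
    [0,0,0,0.3,0,0,0],
    [0,0,0,0,0,0,0],
  ],
)

```text
time: 23.75
position: [0.5455, -0.0375, 0.2216]
tool_rot: [0.912, 1.372, -0.912]
ft_force: [0.1, -0.5, 0.0]
grip_width: 0.007
```

```bash
python3 rr.py
```

```text
t 23.75 r -46.7 tan(y) 0.6 tip z 202.6 mm | F rad -0.1 tan -0.5 z 0.0 | grip 0.01
```

Emit:
jog_arm(
  targets=[
    [0,0,0,0.15,-0.2,0,0],
    [0,0,0,0.15,-0.2,0,0],
    [0,0,0,0.15,-0.2,0,0],
  ],
)

```text
time: 24.12
position: [0.5401, -0.0399, 0.2174]
tool_rot: [0.912, 1.371, -0.912]
ft_force: [0.1, -0.0, -0.0]
grip_width: 0.004
```

```bash
python3 rr.py
```

```text
t 24.12 r -52.7 tan(y) 0.5 tip z 198.4 mm | F rad 0.1 tan -0.1 z -0.0 | grip 0.00
```

Emit:
jog_arm(
  targets=[
    [0,0,0,0.15,-0.2,0,0],
    [0,0,0,0.15,-0.2,0,0],
  ],
)

```text
time: 24.38
position: [0.5374, -0.0409, 0.2149]
tool_rot: [0.913, 1.369, -0.91]
ft_force: [3.3, 0.7, 0.5]
grip_width: 0.007
```

```bash
python3 rr.py
```

```text
t 24.38 r -55.5 tan(y) 0.7 tip z 195.9 mm | F rad 3.3 tan -0.7 z 0.5 | grip 0.01
```

Emit:
jog_arm(
  targets=[
    [0,0,0,0.25,-0.2,0,0],
    [0,0,0,0.25,-0.2,0,0],
    [0,0,0,0.25,-0.2,0,0],
  ],
)

```text
time: 24.75
position: [0.531, -0.0437, 0.2069]
tool_rot: [0.912, 1.371, -0.912]
ft_force: [2.0, 0.5, 0.7]
grip_width: 0.005
```

```bash
python3 rr.py
```

```text
t 24.75 r -62.5 tan(y) 0.6 tip z 187.9 mm | F rad 2.1 tan -0.3 z 0.7 | grip 0.01
```

Emit:
jog_arm(
  targets=[
    [0,0,0,0.3,-0.2,0,0],
    [0,0,0,0.3,-0.2,0,0],
    [0,0,0,0.3,-0.2,0,0],
    [0,0,0,0.3,-0.15,0,0],
  ],
)

```text
time: 25.25
position: [0.5239, -0.0467, 0.1947]
tool_rot: [0.912, 1.371, -0.912]
ft_force: [1.8, 1.2, 2.1]
grip_width: 0.005
```

```bash
python3 rr.py
```

```text
t 25.25 r -70.3 tan(y) 0.6 tip z 175.7 mm | F rad 2.1 tan 0.4 z 2.1 | grip 0.01
```

Emit:
jog_arm(
  targets=[
    [0,0,0,0.3,-0.05,0,0],
    [0,0,0,0.3,-0.05,0,0],
    [0,0,0,0.3,0,0,0],
    [0,0,0,0.3,0,0,0],
  ],
)

```text
time: 25.75
position: [0.523, -0.0471, 0.1829]
tool_rot: [0.912, 1.371, -0.913]
ft_force: [1.0, -1.2, 3.7]
grip_width: 0.005
```

```bash
python3 rr.py
```

```text
t 25.75 r -71.2 tan(y) 0.5 tip z 163.9 mm | F rad 0.4 tan -1.5 z 3.7 | grip 0.00
```

Emit:
jog_arm(
  targets=[
    [0,0,0,0.25,0,0,0],
    [0,0,0,0.25,0,0,0],
    [0,0,0,0.25,0,0,0],
    [0,0,0,0.25,0,0,0],
  ],
)

```text
time: 26.25
position: [0.5233, -0.0469, 0.1729]
tool_rot: [0.912, 1.371, -0.912]
ft_force: [0.6, 0.5, 4.3]
grip_width: 0.006
```

```bash
python3 rr.py
```

```text
t 26.25 r -70.9 tan(y) 0.7 tip z 153.9 mm | F rad 0.7 tan 0.3 z 4.3 | grip 0.01
```

Same pattern as orange. Continuing.

Emit:
jog_arm(
  targets=[
    [0,0,0,0.2,0,0,0],
    [0,0,0,0.2,0,0,0],
    [0,0,0,0.2,0,0,0],
  ],
)

```text
time: 26.62
position: [0.5229, -0.047, 0.1667]
tool_rot: [0.912, 1.372, -0.913]
ft_force: [0.8, 0.4, 3.8]
grip_width: 0.005
```

Emit:
jog_arm(
  targets=[
    [0,0,0,0.2,0.02,0,0],
    [0,0,0,0.2,0.02,0,0],
  ],
)

```text
time: 26.88
position: [0.5233, -0.0469, 0.1627]
tool_rot: [0.912, 1.372, -0.913]
ft_force: [0.3, 1.0, 4.3]
grip_width: 0.009
```

Emit:
jog_arm(
  targets=[
    [0,0,0,0.15,0.02,0,0],
    [0,0,0,0.15,0.02,0,0],
  ],
)

```text
time: 27.12
position: [0.5237, -0.0467, 0.1597]
tool_rot: [0.912, 1.371, -0.912]
ft_force: [-0.7, -0.0, 3.2]
grip_width: 0.003
```

```bash
python3 rr.py
```

```text
t 27.12 r -70.4 tan(y) 0.7 tip z 140.7 mm | F rad -0.7 tan 0.3 z 3.2 | grip 0.00
```

Emit:
jog_arm(
  targets=[
    [0,0,0,0.15,0.03,0,0],
    [0,0,0,0.15,0.03,0,0],
  ],
)

```text
time: 27.38
position: [0.5244, -0.0465, 0.1568]
tool_rot: [0.912, 1.371, -0.912]
ft_force: [-1.1, -0.3, 3.6]
grip_width: 0.009
```

Emit:
jog_arm(
  targets=[
    [0,0,0,0.1,0.06,0,0],
    [0,0,0,0.1,0.06,0,0],
  ],
)

```text
time: 27.62
position: [0.5255, -0.046, 0.1548]
tool_rot: [0.912, 1.371, -0.912]
ft_force: [-0.4, -0.6, 3.8]
grip_width: 0.008
```

Emit:
jog_arm(
  targets=[
    [0,0,0,0.08,0.05,0,0],
  ],
)

```text
time: 27.75
position: [0.5259, -0.0458, 0.154]
tool_rot: [0.912, 1.371, -0.912]
ft_force: [0.7, -0.2, 3.6]
grip_width: 0.005
```

Emit:
jog_arm(
  targets=[
    [0,0,0,0.08,0.05,0,0],
  ],
)

```text
time: 27.88
position: [0.5264, -0.0456, 0.1532]
tool_rot: [0.912, 1.371, -0.912]
ft_force: [0.2, -0.0, 2.7]
grip_width: 0.008
```

```bash
python3 rr.py
```

```text
t 27.88 r -67.5 tan(y) 0.7 tip z 134.2 mm | F rad 0.2 tan -0.1 z 2.7 | grip 0.01
```

Emit:
jog_arm(
  targets=[
    [0,0,0,0.05,0.04,0,0],
    [0,0,0,0.05,0.04,0,0],
  ],
)

```text
time: 28.12
position: [0.5272, -0.0452, 0.1523]
tool_rot: [0.912, 1.371, -0.912]
ft_force: [-0.7, 0.3, 3.3]
grip_width: 0.003
```

Emit:
jog_arm(
  targets=[
    [0,0,0,0.04,0.04,0,0],
    [0,0,0,0.04,0.04,0,0],
  ],
)

```text
time: 28.38
position: [0.5279, -0.0449, 0.1515]
tool_rot: [0.912, 1.371, -0.912]
ft_force: [-0.6, 0.7, 3.9]
grip_width: 0.005
```

Emit:
jog_arm(
  targets=[
    [0,0,0,0.04,0.04,0,0],
  ],
)

```text
time: 28.5
position: [0.5283, -0.0448, 0.1511]
tool_rot: [0.912, 1.371, -0.912]
ft_force: [-1.5, -0.5, 3.2]
grip_width: 0.008
```

Emit:
jog_arm(
  targets=[
    [0,0,0,0.04,0.04,0,0],
  ],
)

```text
time: 28.62
position: [0.5286, -0.0446, 0.1507]
tool_rot: [0.912, 1.371, -0.912]
ft_force: [-1.2, -0.7, 3.5]
grip_width: 0.003
```

```bash
python3 rr.py
```

```text
t 28.62 r -65.1 tan(y) 0.6 tip z 131.7 mm | F rad -1.4 tan -0.2 z 3.5 | grip 0.00
```

Emit:
jog_arm(
  targets=[
    [0,0,0,0.04,0.04,0,0],
  ],
)

```text
time: 28.75
position: [0.5289, -0.0446, 0.1504]
tool_rot: [0.912, 1.371, -0.913]
ft_force: [-2.2, -0.5, 6.7]
grip_width: 0.004
```

Emit:
jog_arm(
  targets=[
    [0,0,0,0.04,0.04,0,0],
  ],
)

```text
time: 28.88
position: [0.5292, -0.0445, 0.1502]
tool_rot: [0.912, 1.372, -0.913]
ft_force: [-3.2, -0.5, 6.8]
grip_width: 0.003
```

Emit:
jog_arm(
  targets=[
    [0,0,0,0.03,0.04,0,0],
  ],
)

```text
time: 29.0
position: [0.5293, -0.0445, 0.1501]
tool_rot: [0.911, 1.372, -0.913]
ft_force: [-5.0, -0.8, 9.0]
grip_width: 0.007
```

```bash
python3 rr.py
```

```text
t 29.00 r -64.4 tan(y) 0.5 tip z 131.1 mm | F rad -4.9 tan 1.2 z 9.0 | grip 0.01
```

Stop felt. Backing off at once.

Emit:
jog_arm(
  targets=[
    [0,0,0,-0.2,-0.2,0,0],
    [0,0,0,-0.5,-0.6,0,0],
    [0,0,0,-2,-1,0,0],
    [0,0,0,-4,0,0,0],
    [0,0,0,-4,0,0,0],
    [0,0,0,-4,0,0,0],
    [0,0,0,-4,-2,0,0],
    [0,0,0,-3,-3,0,0],
    [0,0,0,0,-3,-2,0],
    [0,0,0,0,0,0,0],
  ],
)

```text
time: 30.25
position: [0.4303, -0.0634, 0.3674]
tool_rot: [0.912, 1.369, -0.913]
ft_force: [0.8, -0.5, -0.5]
grip_width: 0.006
```

```bash
cat > chk.py <<'E'
import sys
from m import *
from fit import run
n=sys.argv[1]
im,d=snap('scene','s'+n);it,dt=snap('top','t'+n)
run('s'+n,'scene',[(.15,.19,.027)])
C=np.array([.5888,-.0198]);t=np.radians(23);ex=np.array([np.cos(t),np.sin(t)])
for nm,I,D in(('scene',im,d),('top',it,dt)):
  r=arms(nm,I,D,(.48,.70,-.12,.08,.112,.235))
  g=r['grey'];tt=g[g[:,2]>.222];print(nm,'top z',np.median(tt[:,2]) if len(tt) else None)
  for k in('or','bl'):
    p=r[k];q=np.c_[(p[:,:2]-C)@ex,p[:,2]];q=q[(abs(q[:,0])>.036)&(abs(q[:,0])<.075)]
    if len(q)>6:
      vx,vy,_,_=cv2.fitLine(q.astype(np.float32),cv2.DIST_HUBER,0,.001,.001).ravel();print(k,len(q),'angle',np.degrees(np.arctan2(abs(vy),abs(vx))),'lowest',(1e3*q[np.argmin(q[:,1])]).round(0),'highest',(1e3*q[np.argmax(q[:,1])]).round(0))
o=np.zeros((600,790,3),np.uint8);a=cv2.resize(im[130:250,230:360],None,fx=3,fy=3);b=cv2.resize(it[130:250,280:410],None,fx=3,fy=3)
o[:360,:390]=a;o[:360,395:785]=b;cv2.imwrite(f'pics/c{n}.png',o[:360,:,::-1])
E
python3 rr.py; python3 chk.py 8
```

```text
t 30.25 r -162.9 tan(y) 21.8 tip z 348.4 mm | F rad 0.5 tan -0.8 z -0.5 | grip 0.01
scene 0.15 0.19 168 centre [ 0.5893 -0.0197] res 0.0007
scene top z 0.22812258202706664
or 98 angle 54.756268 lowest [ 64. 119.] highest [ 39. 170.]
top top z 0.22759602914925864
or 34 angle 54.575043 lowest [ 64. 123.] highest [ 38. 161.]
bl 83 angle 55.621704 lowest [-66. 116.] highest [-37. 163.]
```

View pics/c8.png

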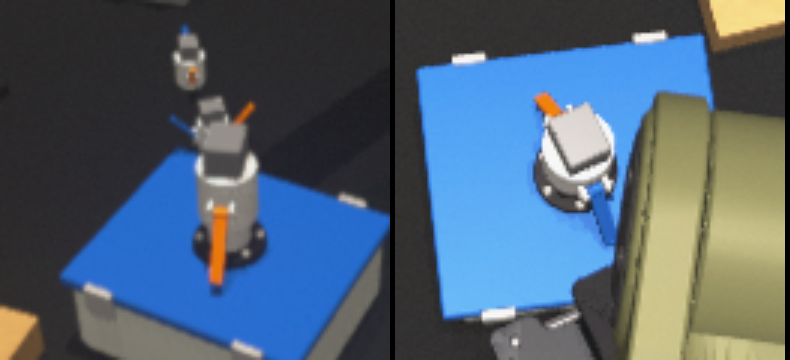

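Both arms are down: orange tip at (217,285) in the left crop, blue tip at (608,240) in the right, both about 55° below level. Coupling top is at 0.228. I'll let the robot settle, check the bystanders and hand in.

Emit:
jog_arm(
  targets=[
    [0,0,0,-1,-1,0,0],
    [0,0,0,0,0,0,0],
    [0,0,0,0,0,0,0],
  ],
)

```text
time: 30.72
position: [0.4228, -0.0675, 0.3766]
tool_rot: [0.912, 1.371, -0.912]
ft_force: [0.2, -0.8, -0.2]
grip_width: 0.01
```

```bash
python3 chk.py 9; python3 - <<'E'
from h import *
for f0,f1 in(('scene0','s9'),('top0','t9')):
    a=np.load(f'pics/{f0}.npz')['im'];b=np.load(f'pics/{f1}.npz')['im']
    m=(cv2.absdiff(a,b).max(2)>60).astype(np.uint8)
    n,_,st,c=cv2.connectedComponentsWithStats(m)
    print(f0,[(s[:5].tolist()) for s in st[1:] if s[4]>12])
s=get_state();print(s['time'],abs(s['qd']).max(),s['ft_force'].round(1));close_job()
E
```

```text
scene 0.15 0.19 175 centre [ 0.5893 -0.0198] res 0.0007
scene top z 0.22823941885934274
or 99 angle 55.90627 lowest [ 67. 118.] highest [ 36. 171.]
top top z 0.2276804110944865
or 34 angle 55.717045 lowest [ 65. 119.] highest [ 38. 160.]
bl 84 angle 55.734024 lowest [-63. 117.] highest [-37. 165.]
scene0 [[309, 0, 8, 14, 52], [374, 0, 24, 11, 110], [411, 0, 34, 29, 460], [203, 14, 24, 16, 248], [287, 16, 77, 58, 1761], [380, 27, 22, 24, 406], [191, 29, 54, 53, 1146], [417, 34, 20, 24, 342], [384, 57, 10, 11, 68], [424, 66, 9, 16, 78], [310, 70, 13, 10, 56], [324, 75, 7, 7, 28], [253, 153, 15, 13, 101], [251, 166, 19, 21, 257], [306, 171, 6, 10, 43], [295, 180, 15, 49, 251], [308, 181, 8, 22, 75]]
top0 [[326, 161, 29, 51, 571], [342, 165, 131, 235, 21426], [362, 230, 4, 12, 28], [333, 238, 12, 7, 35], [315, 240, 39, 50, 988], [349, 275, 6, 5, 22], [522, 370, 26, 15, 111], [335, 390, 23, 10, 138]]
30.825 0.0021049104827295544 [-0.4  0.3 -0.4]
the job is handed in; nothing more can be done
```

I closed the buffer tank and handed the job in at 30.8 s. The large coupling is fully home on the adaptor with both cam arms down, orange first and then blue.

- **Coupling seated:** I pressed it straight down until it stopped hard at the expected height, at about 24 N, then eased off before releasing. The last check puts its top at 0.228 m, where it should be when fully home.
- **Orange arm:** I felt its stop at about 7.5 N and eased off. It measures about 55.8° below level (stop is 55°).
- **Blue arm:** I felt its stop and eased off. It measures about 55.7° below level. The push reached about 10 N in the last step before I backed off, more than I wanted. By the figure you gave, that could have loaded the fitting to about 50 N, near the 60 N limit. I had no direct reading of that load.
- **Rest of the bench:** In the before/after scene view, only the coupling, the adaptor and the robot had changed; the other things are where they were. In the top view the robot hides part of the bench, so I relied on the scene view. The robot was clear and still at hand-in, touching nothing.

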